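# Set the click wheel of a hand pump and crank it over

### The arm

A 7-joint arm with a two-finger parallel gripper is mounted at the origin on a cart in front of the work surface, level with it; the furniture and walls round the work are solid. World frame = base frame: x ahead of the robot, y to its left, z up, the work surface at z = 0. Lengths are in m, angles in rad, forces in N, time in s.
With the tool pointing down it reaches from about 0.425 to 0.825 m from the base axis. Payload 3.6 kg.
Tool frame: the origin (TCP) lies where the fingers leave the gripper's body, on its centre line; the fingertips stand 73 mm ahead of it and the grasp point (between the pads) lies 54 mm ahead of it; z points along the fingers, y is the line along which they close (so a half turn about z gives the same grasp; the last joint's range is limited). The gripper opens to 85 mm and grips with 20 to 120 N. Pads are 22 mm wide; open, the fingers measure 114 mm over their backs; the gripper's body (76 mm by 85 mm) begins 54 mm behind the grasp point. The pads swing forward as they close: fully open they stand 13 mm farther back than shut.
Start: joints at [-1.254, 0.615, -0.013, 1.423, 0.008, 1.103, -0.04], TCP at [0.218, 0.612, 0.304] pointing down, gripper open.
Joint ranges: [-3.12, 3.12], [-0.3, 2.06], [-1.34, 1.32], [0.26, 2.42], [-1.36, 4.5], [0.01, 1.98], [-2.84, 2.84]. Speed limits (rad/s): [2.79, 2.79, 3.14, 3.14, 3.14, 3.14, 3.14].

### API

Orientations are given as a unit quaternion [x, y, z, w].
In Python, from station import arm, snapshot, camera_info, ticket gives the robot as it stands. Calls block until the motion is done:
- arm.movep(position, orientation): joint-space move of the TCP to a pose.
- arm.line_to(position, velocity=0.15, ori=None): straight line of the TCP; ori=None keeps the orientation; velocity is the mean speed in m/s.
- arm.move_j(angles): joint-space move.
- arm.move_gripper(opening, effort=None): opening from 0.0 (shut) to 1.0 (fully open); effort is the grip in N (None keeps the last); returns when the fingers have stopped.
- arm.pause(seconds).
- arm.ik(position, orientation): joint angles nearest the present ones, or None.
- snapshot(name): name is "scene" or "top"; returns the picture (400x640x3 uint8, blue, green, red); there is no depth.
- camera_info(name): a dict with "fx", "fy", "cx", "cy" (pixels), "dist_coeffs" ([k1, k2, p1, p2, k3] as OpenCV has them; the pictures are not rectified), "R" (3x3) and "t" (3): a world point X has camera coordinates R X + t. Camera axes: x right, y down, z forward; pixel columns grow to the right and rows downward; lengths in m; the calibration is good to about 2 mm. A picture is of the moment at which its call begins. camera_info takes no time and is no camera call.
A pose or a line that the arm cannot do raises arm.MotionError and nothing moves.
- ticket.finish_job(): hands the job in; it is judged then, once.
Readings, each from a call of its own:
- arm.read_time(): time.
- arm.read_joint_positions(): joint angles.
- arm.read_dq(): joint speeds.
- arm.read_effort(): joint torques, N m.
- arm.read_tool_pos(): TCP position.
- arm.read_eef_rot(): TCP orientation.
- arm.read_ft_force(): force on the tool from outside, world axes, zero at the start.
- arm.read_wrist_torque(): the same for the moment, N m.
- arm.read_opening(): opening from 0.0 (shut) to 1.0 (fully open).
- arm.read_finger_force(): force on a finger pad.
Only numpy, scipy, OpenCV 4.12 (cv2) and the standard library are available. Lean on these libraries where they do the work, as an engineer would, in place of code of your own. Each camera call takes 0.05 s, during which the arm holds its last target. There are 200 camera calls.

### The job

Get the small hand-cranked tubing pump ready: reach in under the hood with one fingertip and roll its knurled thumbwheel to the third click up from its bottom stop, where the wheel's light index line is level with the dark pointer lines beside it. Then turn the crank two full turns clockwise, seen from above, and leave its knob over the dark park line at the front, the wheel still on the third click. Leave the vial, beaker and bottle around it alone.

Things in the scene. Friction and masses are not known exactly. Their poses are not given: they have to be found in the camera images.
- pump: Pump fixed to the worktop, base 125 (x) x 230 (y) x 14 mm. Origin: on its underside, near the centre. +x points to its back (front faces the robot, give or take yaw), +y to its left, z up. Right (y = -70 mm): white tower with the thumbwheel in a panel sloping down to the front, outward normal (-0.616, 0, 0.788) in these axes. Left (y = +60): round metal head, 104 mm across, 42 high, crank on top.
- wheel_edge (a point): Outermost point of the thumbwheel's exposed edge, at (-25, -70, 64) mm in the pump. Black knurled wheel, 48 mm across, 11 wide, axis along pump y, 8 mm proud of the panel. It is sprung: gives 5 mm along the panel normal (5 N to start, 8.5 N fully in). Press it in 1.5 to 4 mm, then move the fingertip straight along the slope: it rolls with it like a pinion. Turning takes about 1.5 N.
- hood_lip (a point): Middle of the hood's lower front edge, 58 mm straight above wheel_edge, 122 mm over the worktop. The hood is 60 mm wide (pump y), 16 thick, and runs 73 mm back from here over the wheel; so come to the wheel with the tool leaning about 38 degrees, along the panel normal.
- thumbwheel (a joint): Turn of the wheel in rad: 0 at the bottom stop, growing as the exposed edge rolls up the slope (up and to the back). A click is 0.349 rad (8.4 mm of edge); third click 1.047; top stop 8 clicks, 2.79. Let go, it snaps to the nearest click. A light line across its edge meets dark pointer lines on both sides of it at the third click. Starts 5 to 8 clicks up.
- crank_axis (a point): Point on the crank's upright axis, level with knob_center, at (0, 60, 77) mm in the pump. The crank's hub (26 mm across) and its nut top out at 61 mm over the worktop, the arm at 56 mm.
- knob_center (a point): Centre, half-way up, of the crank's knob: upright black round grip, 38 mm tall, 15 mm thick at the waist and 18 at the ends, from 56 to 94 mm over the worktop, standing on the crank arm 42 mm from the crank axis. It spins freely on its pin, so fingers that hold it need not turn on the way round.
- crank (a joint): Turn of the crank in rad, growing clockwise seen from above; 0 with the knob over the dark park line, on the pump's -x (front) side of the axis. Starts within 0.35 of 0; two full turns end at 12.57. Light friction (about 1 N at the knob); stays where it is left.
- vial_mid (a point): Bystander: small glass vial with a white cap, 23 mm across, 51 mm tall, standing; its centre.
- beaker_mid (a point): Bystander: small glass beaker, 46 mm across, 58 mm tall, standing behind the pump; its centre.
- bottle_mid (a point): Bystander: small brown bottle with a black cap, 49 mm across, 99 mm tall, standing behind the pump; its centre.

How it is judged:
By the outcome, as a careful person would: the job done as asked, in the order asked, and still so for the second after the job is handed in, with the robot touching nothing.
It also fails if it takes over 72 s, if anything falls off the work surface, if the arm or the gripper's body presses on something with over 40 N, if the wrist force passes 120 N, or if a joint passes its speed limit or range.

## Working session

There is one attempt and no reset: what is moved stays moved. The work goes in short steps, each a Python script; the robot and the scene stay as the last script left them, time stands still between calls to the robot, and variables do not carry over. Pictures are saved under pics/ and viewed, at most 10 in all, crops included, and the job is handed in when it is done.

```bash
mkdir -p pics; ls; python3 - <<'E'
from station import arm, snapshot, camera_info, ticket
import cv2
for n in("scene","top"):
    cv2.imwrite(f"pics/{n}0.png",snapshot(n)); c=camera_info(n); print(n,c)
print(arm.read_time(),arm.read_eef_rot(),arm.read_tool_pos())
E
```

```text
pics
scene {'fx': 428.61186613664444, 'fy': 428.61186613664444, 'cx': 322.3558489782339, 'cy': 204.2539234671983, 'dist_coeffs': array([0.03809279, 0.        , 0.        , 0.        , 0.        ]), 'R': array([[ 0.79835329, -0.60215384, -0.00654014],
       [-0.4316309 , -0.56462825, -0.70348398],
       [ 0.41991283,  0.56445167, -0.71068103]]), 't': array([-0.24424275,  0.46581734,  0.53512823])}
top {'fx': 369.115843986045, 'fy': 369.115843986045, 'cx': 324.8307404235403, 'cy': 208.47436811032478, 'dist_coeffs': array([0.01052338, 0.        , 0.        , 0.        , 0.        ]), 'R': array([[-0.01717632, -0.99935778, -0.0314484 ],
       [-0.99618071,  0.01979785, -0.08504135],
       [ 0.08560934,  0.02986759, -0.995881  ]]), 't': array([0.31393661, 0.54109947, 0.88996594])}
0.1 [ 1.70505205e-01  9.85356048e-01 -1.18427945e-03 -1.77510494e-04] [0.21827564 0.61169197 0.30283683]
```

View pics/scene0.png

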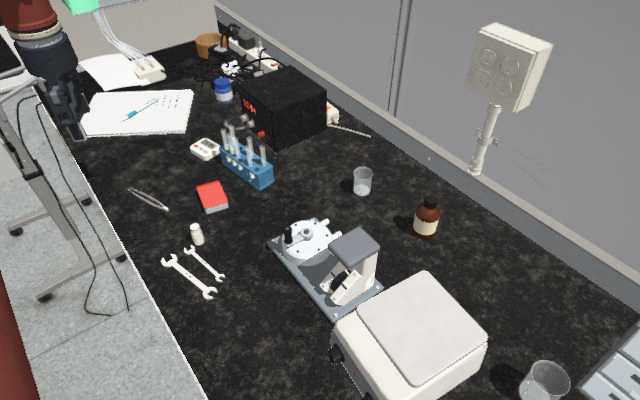

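View pics/top0.png

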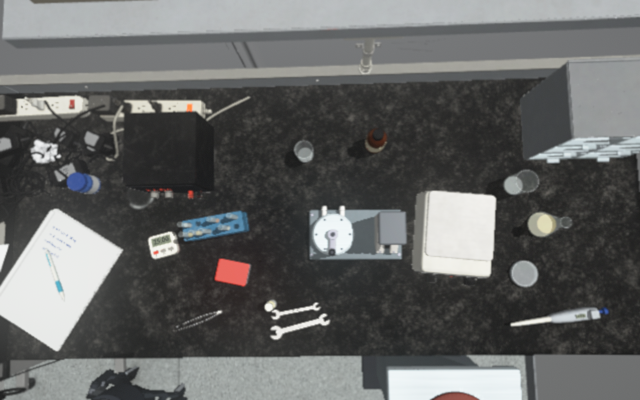

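The scene view shows the pump near (325,260), with the vial at (196,234), and the beaker and bottle behind it. In the top view the pump base spans about (308–405, 208–260), and a balance stands close on its right. I'll enlarge both.

```bash
python3 - <<'E'
import cv2
t=cv2.imread("pics/top0.png");s=cv2.imread("pics/scene0.png")
a=cv2.resize(t[195:275,295:425],None,fx=6,fy=6,interpolation=cv2.INTER_CUBIC)
b=cv2.resize(s[210:325,255:395],None,fx=5,fy=5,interpolation=cv2.INTER_CUBIC)
cv2.imwrite("pics/t1.png",a);cv2.imwrite("pics/s1.png",b)
E
```

```text
(no output)
```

View pics/t1.png

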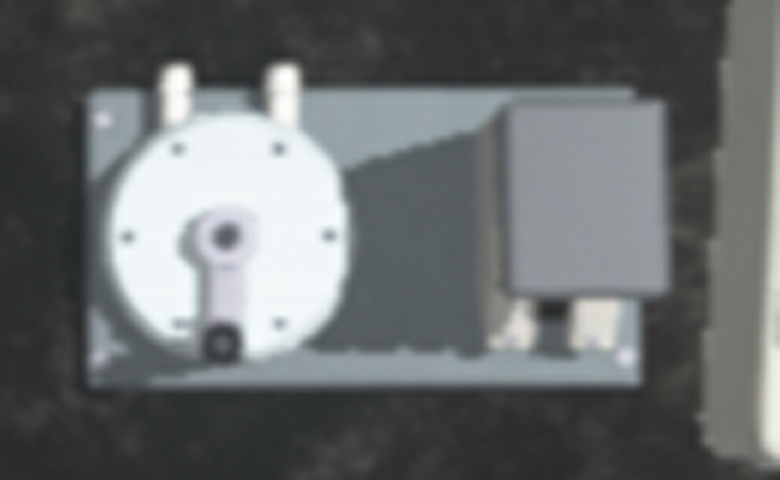

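View pics/s1.png

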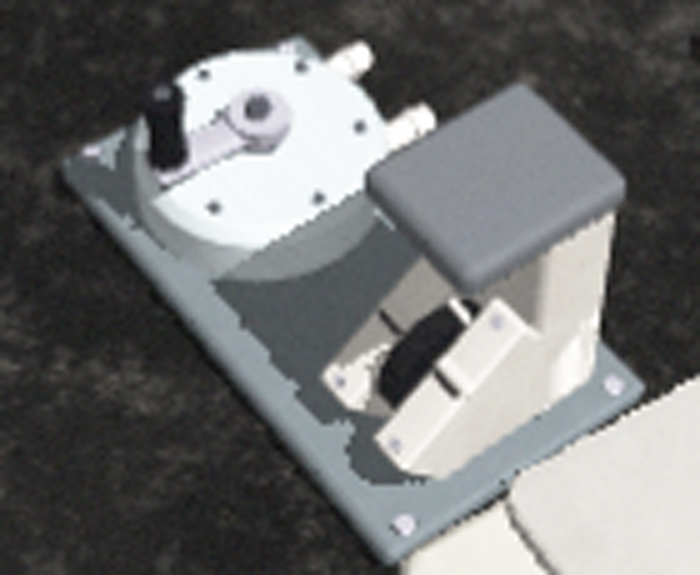

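The crops show the base corners, hub nut, hood corners and knob clearly. The crank is near 0, and the index line is high up under the hood, at about (460,308) in the crop. The pointer lines are at (390,320) and (447,383). I'll fit the pump pose now.

```bash
cat > h.py <<'E'
from station import arm, snapshot, camera_info, ticket
import numpy as np, cv2
from scipy.spatial.transform import Rotation as Rn
def proj(n,P):
    c=camera_info(n);K=np.array([[c['fx'],0,c['cx']],[0,c['fy'],c['cy']],[0,0,1]])
    return cv2.projectPoints(np.asarray(P,float).reshape(-1,1,3),cv2.Rodrigues(c['R'])[0],c['t'],K,c['dist_coeffs'])[0][:,0]
E
python3 - <<'E'
from h import *
from scipy.optimize import least_squares
top=[((85,92),(62.5,115,14)),((637,90),(62.5,-115,14)),((642,385),(-62.5,-115,14)),((88,387),(-62.5,115,14)),((227,236),(0,60,61)),
((512,297),(-25,-40,136)),((667,293),(-25,-100,136)),((665,100),(48,-100,136)),((505,100),(48,-40,136))]
sc=[((65,165),(-62.5,115,12)),((390,555),(-62.5,-115,12)),((642,385),(62.5,-115,14)),((258,106),(0,60,61)),
((368,183),(-25,-40,136)),((470,287),(-25,-100,134)),((625,183),(48,-100,136)),((520,85),(48,-40,136))]
D={}
D['top']=(np.array([(a[0]+.5)/6-.5+295 for a,_ in top]),np.array([(a[1]+.5)/6-.5+195 for a,_ in top]),np.array([p for _,p in top])/1e3)
D['scene']=(np.array([(a[0]+.5)/5-.5+255 for a,_ in sc]),np.array([(a[1]+.5)/5-.5+210 for a,_ in sc]),np.array([p for _,p in sc])/1e3)
def W(q,P):
    c,s=np.cos(q[2]),np.sin(q[2]);return P@np.array([[c,s,0],[-s,c,0],[0,0,1]])+[q[0],q[1],0]
def res(q,ns):
    return np.concatenate([(proj(n,W(q,D[n][2]))-np.c_[D[n][0],D[n][1]]).ravel() for n in ns])
for ns in(['top'],['scene'],['top','scene']):
    r=least_squares(res,[.6,-.1,0],args=(ns,),loss='soft_l1');print(ns,r.x);
print(r.fun.reshape(-1,2).round(1).tolist())
q=r.x
for k,p in dict(wheel=(-25,-70,64),axis=(0,60,77),knob=(-42,60,77)).items(): print(k,W(q,np.array([p])/1e3))
# knob top seen at (222,342) crop
c=proj('top',W(q,np.array([[-42*np.cos(a),60+42*np.sin(a),94] for a in(-.3,0,.3)])/1e3));print((c-[295,195])*6)
E
```

```text
['top'] [ 0.48231407  0.22702715 -0.0128005 ]
['scene'] [ 0.48157558  0.22780755 -0.02291304]
['top', 'scene'] [ 0.48198119  0.227466   -0.01680419]
[[1.4, -0.5], [1.0, -0.5], [1.1, 0.7], [0.8, 0.2], [-0.7, -0.1], [-2.4, 0.7], [-0.3, 1.4], [-0.6, -0.1], [-1.7, -0.0], [-0.1, 0.6], [1.4, 3.2], [3.4, 1.3], [0.1, -0.5], [-2.3, -2.9], [-1.0, -0.0], [1.6, -0.6], [0.2, -2.0]]
wheel [[0.45580848 0.15789597 0.064     ]]
axis [[0.48298939 0.28745753 0.077     ]]
knob [[0.44099532 0.28816327 0.077     ]]
[[252.160958   337.4335227 ]
 [219.53502268 342.37562792]
 [186.92015036 337.39342375]]
```

```bash
python3 - <<'E'
from h import *
from scipy.optimize import least_squares
top=[((85,92),(62.5,115,14)),((637,90),(62.5,-115,14)),((642,385),(-62.5,-115,14)),((88,387),(-62.5,115,14)),((227,236),(0,60,61)),
((512,297),(-25,-40,136)),((667,293),(-25,-100,136)),((665,100),(48,-100,136)),((505,100),(48,-40,136))]
sc=[((65,165),(-62.5,115,12)),((390,555),(-62.5,-115,12)),((642,385),(62.5,-115,14)),((258,106),(0,60,61)),
((368,183),(-25,-40,136)),((470,287),(-25,-100,134)),((625,183),(48,-100,136)),((520,85),(48,-40,136))]
D={}
for n,L,f,o in(('top',top,6,(295,195)),('scene',sc,5,(255,210))):
    D[n]=((np.array([a for a,_ in L])+.5)/f-.5+o,np.array([p for _,p in L])/1e3)
def W(q,P):
    P=P+np.where(P[:,2:]<.02,1,0)*np.array([q[3],q[4],0])
    c,s=np.cos(q[2]),np.sin(q[2]);return P@np.array([[c,s,0],[-s,c,0],[0,0,1]])+[q[0],q[1],0]
def res(q,ns): return np.concatenate([(proj(n,W(q,D[n][1]))-D[n][0]).ravel() for n in ns])
for ns in(['top'],['scene'],['top','scene']):
    r=least_squares(res,[.48,.22,0,0,0],x_scale=.01,args=(ns,),loss='soft_l1');print(ns,r.x);
print(r.fun.reshape(-1,2).round(1).tolist())
q=r.x
for k,p in dict(wheel=(-25,-70,64),axis=(0,60,77),knob=(-42,60,77)).items(): print(k,W(q,np.array([p])/1e3))
c=proj('top',W(q,np.array([[-42*np.cos(a),60+42*np.sin(a),94] for a in(-.3,0,.3)])/1e3));print((c-[295,195])*6)
E
```

```text
['top'] [ 0.48251678  0.22503124 -0.01194153 -0.00058987  0.0050813 ]
['scene'] [ 0.48086906  0.22541317 -0.01340182  0.00106356  0.007097  ]
['top', 'scene'] [ 4.81787779e-01  2.25358488e-01 -1.39555421e-02  7.51349683e-05
  5.62520839e-03]
[[-0.0, -0.3], [-0.5, -0.5], [-0.3, 0.6], [-0.6, 0.4], [0.2, 0.1], [-1.4, 0.8], [0.7, 1.4], [0.3, -0.2], [-0.7, -0.0], [-1.1, -0.3], [0.3, 1.8], [2.2, -0.1], [0.5, 0.2], [-1.6, -2.1], [-0.1, 0.8], [2.4, 0.1], [0.8, -1.4]]
wheel [[0.45581336 0.15571418 0.064     ]]
axis [[0.48262508 0.28535265 0.077     ]]
knob [[0.44062917 0.28593876 0.077     ]]
[[258.01724773 338.21377391]
 [225.40030433 343.24958514]
 [192.76388944 338.35950493]]
```

```bash
cat >> h.py <<'E'
X0,Y0,YAW=.4818,.2254,-.014
RP=Rn.from_euler('z',YAW)
def w(p): return RP.apply(np.array(p,float)/1e3)+[X0,Y0,0]      # pump mm -> world m
N=np.array([-.616,0,.788]);U=np.array([.788,0,.616])             # pump axes: panel normal, up-slope
E_=np.array([-25,-70,64.])
def quat(z,y):  # tool z and y given in pump axes
    z=np.array(z,float);z/=np.linalg.norm(z);y=np.array(y,float);M=np.c_[np.cross(y,z),y,z]
    return (RP*Rn.from_matrix(M)).as_quat()
def wheel_tcp(n,u): return w(E_+N*(n+73)+U*u)   # fingertip n mm off the edge, u mm up-slope
E
python3 - <<'E'
from h import *
for n in range(3,9):
    a=np.radians((n-3)*20);p=E_-24*N+24*(np.cos(a)*N+np.sin(a)*U)
    print(n,(proj('scene',[w(p)])-[255,210])*5)
print(arm.read_ft_force())
for nm,z,y in(('wh y+',-N,(0,1,0)),('wh y-',-N,(0,-1,0)),('wh slope+',-N,U),('wh slope-',-N,-U)):
    for d in(60,0): 
        j=arm.ik(wheel_tcp(d,0),quat(z,y));print(nm,d,None if j is None else np.round(j,2))
for nm,y in(('y+',(0,1,0)),('y-',(0,-1,0)),('x+',(1,0,0)),('x-',(-1,0,0))):
    for a in(0,1.57,3.14,4.71):
        j=arm.ik(w((-42*np.cos(a),60+42*np.sin(a),82+54)),quat((0,0,-1),y));print(nm,a,None if j is None else np.round(j,2))
E
```

```text
3 [[407.81230119 351.04654671]]
4 [[424.27263492 334.51195738]]
5 [[442.46779276 321.28633556]]
6 [[460.05204464 313.02959289]]
7 [[474.82157746 310.69587595]]
8 [[485.01834174 314.44114735]]
[1.03432308 0.57228181 0.08103124]
wh y+ 60 None
wh y+ 0 None
wh y- 60 None
wh y- 0 None
wh slope+ 60 None
wh slope+ 0 None
wh slope- 60 None
wh slope- 0 None
y+ 0 [-0.56  0.66 -0.08  1.95  0.1   0.53  0.84]
y+ 1.57 [-0.58  0.72 -0.08  1.79  0.09  0.64  0.84]
y+ 3.14 [-0.48  0.74 -0.09  1.75  0.09  0.66  0.94]
y+ 4.71 [-0.46  0.67 -0.08  1.91  0.09  0.56  0.96]
y- 0 [-0.96  0.72  0.54  1.96 -0.62  0.63 -1.59]
y- 1.57 [-0.98  0.8   0.58  1.8  -0.62  0.74 -1.64]
y- 3.14 [-0.88  0.81  0.59  1.76 -0.62  0.76 -1.56]
y- 4.71 [-0.85  0.74  0.55  1.92 -0.62  0.65 -1.5 ]
x+ 0 [-0.76  0.67  0.22  1.96 -0.27  0.54 -0.37]
x+ 1.57 [-0.76  0.73  0.2   1.79 -0.23  0.64 -0.44]
x+ 3.14 [-0.67  0.75  0.22  1.75 -0.24  0.67 -0.33]
x+ 4.71 [-0.66  0.69  0.24  1.92 -0.28  0.57 -0.25]
x- 0 [-0.33  0.7  -0.44  1.94  0.5   0.61  2.03]
x- 1.57 [-0.35  0.76 -0.46  1.78  0.49  0.72  2.05]
x- 3.14 [-0.25  0.78 -0.47  1.74  0.49  0.74  2.16]
x- 4.71 [-0.22  0.71 -0.45  1.9   0.5   0.64  2.15]
```

```bash
python3 - <<'E'
from h import *
tip=E_
def q2(lean,az,roll):
    z=np.array([np.sin(lean)*np.cos(az),np.sin(lean)*np.sin(az),-np.cos(lean)])
    y=np.array([-np.sin(az),np.cos(az),0]);M=np.c_[np.cross(y,z),y,z]
    return z,(RP*Rn.from_matrix(M)*Rn.from_euler('z',roll)).as_quat()
for lean in(38,34,30,25,20):
  for az in(0,-20,20,-35,35):
    ok=[]
    for roll in range(-180,180,30):
      z,q=q2(np.radians(lean),np.radians(az),np.radians(roll))
      f=[arm.ik(w(tip-z*(73+d)),q) for d in(0,20,50)]
      if f[0] is not None: ok.append((roll,[x is not None for x in f].count(True),np.round(f[0],2).tolist()))
    print(lean,az,len(ok),ok[:12:4])
E
```

```text
38 0 0 []
38 -20 0 []
38 20 0 []
38 -35 12 [(-180, 3, [-0.59, 0.72, -0.28, 2.31, 1.57, 0.83, 1.79]), (-60, 3, [-1.22, 0.83, 0.7, 2.33, 1.78, 0.16, -0.52]), (60, 3, [-0.08, 1.04, -1.15, 2.29, 1.58, 1.57, -2.36])]
38 35 0 []
34 0 0 []
34 -20 12 [(-180, 3, [-0.5, 0.68, -0.28, 2.4, 1.88, 0.72, 1.81]), (-60, 3, [0.0, 0.98, -1.15, 2.39, 1.71, 1.4, -0.07]), (60, 3, [0.0, 0.98, -1.15, 2.39, 1.71, 1.4, -2.17])]
34 20 0 []
34 -35 11 [(-180, 3, [-0.54, 0.69, -0.28, 2.29, 1.53, 0.76, 1.88]), (-60, 3, [-1.22, 0.82, 0.76, 2.31, 1.62, 0.04, -0.31]), (60, 3, [-0.04, 1.0, -1.15, 2.28, 1.55, 1.47, -2.3])]
34 35 0 []
30 0 0 []
30 -20 12 [(-180, 3, [-0.45, 0.65, -0.29, 2.37, 1.8, 0.63, 1.93]), (-60, 3, [0.05, 0.95, -1.15, 2.35, 1.67, 1.3, 0.01]), (60, 3, [0.05, 0.95, -1.15, 2.35, 1.67, 1.3, -2.08])]
30 20 0 []
30 -35 12 [(-180, 3, [-0.49, 0.67, -0.29, 2.27, 1.47, 0.69, 1.98]), (-60, 3, [-1.09, 0.74, 0.62, 2.29, 1.16, 0.1, 0.2]), (60, 3, [-1.15, 0.78, 0.72, 2.29, 0.4, 0.04, -1.14])]
30 35 0 []
25 0 12 [(-180, 3, [-0.37, 0.6, -0.2, 2.4, 2.19, 0.41, 2.02]), (-60, 3, [0.2, 0.9, -1.15, 2.38, 1.77, 1.05, 0.39
[... 828 characters left out ...]
 -20 12 [(-180, 3, [-0.32, 0.61, -0.32, 2.28, 1.46, 0.47, 2.38]), (-60, 3, [-0.81, 0.63, 0.39, 2.29, 0.9, 0.05, 0.84]), (60, 3, [-0.85, 0.64, 0.45, 2.29, 0.17, 0.03, -0.52])]
20 20 12 [(-180, 3, [-0.24, 0.58, -0.2, 2.35, 2.39, 0.19, 2.28]), (-60, 3, [0.32, 0.88, -1.15, 2.34, 1.71, 0.83, 0.9]), (60, 3, [0.32, 0.88, -1.15, 2.34, 1.71, 0.83, -1.19])]
20 -35 12 [(-180, 3, [-0.35, 0.63, -0.33, 2.21, 1.24, 0.55, 2.32]), (-60, 3, [-0.78, 0.63, 0.29, 2.23, 0.75, 0.23, 0.72]), (60, 3, [-0.91, 0.67, 0.5, 2.23, 0.12, 0.16, -0.75])]
20 35 12 [(-180, 3, [-0.05, 0.61, -0.39, 2.34, 2.29, 0.17, 2.7]), (-60, 3, [0.39, 0.88, -1.15, 2.33, 1.7, 0.72, 1.23]), (60, 3, [0.39, 0.88, -1.15, 2.33, 1.7, 0.72, -0.86])]
```

```bash
cat >> h.py <<'E'
def qlean(lean,az,roll):
    l,a=np.radians([lean,az]);z=np.array([np.sin(l)*np.cos(a),np.sin(l)*np.sin(a),-np.cos(l)])
    y=np.array([-np.sin(a),np.cos(a),0]);M=Rn.from_matrix(np.c_[np.cross(y,z),y,z])*Rn.from_euler('z',roll,degrees=True)
    return M,(RP*M).as_quat()
E
python3 - <<'E'
from h import *
g=np.linspace(-1,1,9)
body=np.array([(38*a,42.5*b,-c) for a in g for b in g for c in (0,10,20,40,60)])
fing=np.array([(11*a,15*b,c) for a in g for b in g for c in np.linspace(0,73,12)])
lo,hi=np.array([-25,-100,122]),np.array([48,-40,138])
def clear(P): return np.linalg.norm(np.maximum(np.maximum(lo-P,P-hi),0),axis=1).min()
out=[]
for lean in range(24,40,2):
  for az in range(-40,1,4):
    for roll in(0,90,180,-90):
      M,q=qlean(lean,az,roll);z=M.as_matrix()[:,2]
      tcp=lambda n,u:E_+N*n+U*u-73*z
      c=min(clear(M.apply(np.r_[body,fing])+tcp(-2.5,u)) for u in(-6,6))
      if c<8: continue
      js=[arm.ik(w(p),q) for p in(tcp(-3,-8),tcp(-3,8),tcp(3,0),tcp(0,0)-40*z)]
      if any(j is None for j in js): continue
      out.append((np.degrees(np.arccos(-z@N)),c,lean,az,roll,np.round(js[3],2).tolist()))
out.sort(key=lambda t:t[0])
for o in out[:14]:print(o)
E
python3 - <<'E'
from h import *
g=np.linspace(-1,1,9)
body=np.array([(38*a,42.5*b,-c) for a in g for b in g for c in (0,10,20,40,60)])
fing=np.array([(11*a,15*b,c) for a in g for b in g for c in np.linspace(0,73,12)])
lo,hi=np.array([-25,-100,122]),np.array([48,-40,138])
def clear(P): return np.linalg.norm(np.maximum(np.maximum(lo-P,P-hi),0),axis=1).min()
for lean in range(22,40,3):
  for az in range(-40,1,8):
    for roll in(0,90,180,-90):
      M,q=qlean(lean,az,roll);z=M.as_matrix()[:,2]
      tcp=lambda n,u:E_+N*n+U*u-73*z
      cs=[clear(M.apply(k)+tcp(-2.5,u)).round(1) for u in(-6,6) for k in(body,fing)]
      ok=''.join(str(int(arm.ik(w(p),q) is not None)) for p in(tcp(-3,-8),tcp(-3,0),tcp(-3,8),tcp(3,0),tcp(0,0)-20*z,tcp(0,0)-40*z))
      if '1' in ok: print(lean,az,roll,'dev',np.degrees(np.arccos(-z@N)).round(),cs,ok)
E
```

```text
22 -40 0 dev 25.0 [np.float64(0.0), np.float64(4.8), np.float64(0.0), np.float64(0.0)] 111111
22 -40 90 dev 25.0 [np.float64(0.0), np.float64(3.7), np.float64(0.0), np.float64(0.0)] 111111
22 -40 180 dev 25.0 [np.float64(0.0), np.float64(4.8), np.float64(0.0), np.float64(0.0)] 111111
22 -40 -90 dev 25.0 [np.float64(0.0), np.float64(3.7), np.float64(0.0), np.float64(0.0)] 111111
22 -32 0 dev 22.0 [np.float64(0.0), np.float64(7.0), np.float64(0.0), np.float64(0.0)] 111111
22 -32 90 dev 22.0 [np.float64(0.0), np.float64(5.3), np.float64(0.0), np.float64(0.0)] 111111
22 -32 180 dev 22.0 [np.float64(0.0), np.float64(7.0), np.float64(0.0), np.float64(0.0)] 111111
22 -32 -90 dev 22.0 [np.float64(0.0), np.float64(5.3), np.float64(0.0), np.float64(0.0)] 111111
22 -24 0 dev 20.0 [np.float64(0.0), np.float64(9.2), np.float64(2.0), np.float64(0.0)] 111111
22 -24 90 dev 20.0 [np.float64(0.0), np.float64(7.0), np.float64(2.0), np.float64(0.0)] 111111
22 -24 180 dev 20.0 [np.float64(0.0), np.float64(9.2), np.float64(2.0), np.float64(0.0)] 111111
22 -24 -90 dev 20.0 [np.float64(0.0), np.float64(7.0)
[... 9399 characters left out ...]
np.float64(9.0)] 111111
37 -32 90 dev 19.0 [np.float64(4.2), np.float64(18.8), np.float64(5.2), np.float64(6.8)] 111111
37 -32 180 dev 19.0 [np.float64(3.8), np.float64(20.5), np.float64(3.2), np.float64(9.0)] 111111
37 -32 -90 dev 19.0 [np.float64(4.2), np.float64(18.8), np.float64(5.2), np.float64(6.8)] 111111
37 -24 0 dev 15.0 [np.float64(5.5), np.float64(23.4), np.float64(5.5), np.float64(11.4)] 111111
37 -24 90 dev 15.0 [np.float64(4.3), np.float64(20.9), np.float64(6.0), np.float64(8.9)] 111111
37 -24 180 dev 15.0 [np.float64(5.5), np.float64(23.4), np.float64(5.5), np.float64(11.4)] 111111
37 -24 -90 dev 15.0 [np.float64(4.3), np.float64(20.9), np.float64(6.0), np.float64(8.9)] 111111
```

```bash
cat >> h.py <<'E'
M0,Q0=qlean(25,0,180);Z0=M0.as_matrix()[:,2]
def tcp(n,u,back=0): return w(E_+N*n+U*u-(73+back)*Z0)
E
python3 - <<'E'
from h import *
for roll in(0,180):
    M,q=qlean(25,0,roll)
    for p in(tcp(0,6),tcp(0,6,45),w((-110,-70,290)),w((-60,-70,320))):
        j=arm.ik(p,q);print(roll,p.round(3),None if j is None else np.round(j,2))
E
```

```text
0 [0.43  0.156 0.134] [ 0.2   0.89 -1.15  2.37  1.76  1.04 -0.63]
0 [0.411 0.156 0.175] [ 0.21  0.74 -1.15  2.38  1.64  0.94 -0.59]
0 [0.371 0.157 0.29 ] [-0.84  0.17  0.29  2.34  0.61  0.33  0.44]
0 [0.421 0.156 0.32 ] [-0.72  0.18  0.24  2.19  0.41  0.42  0.72]
180 [0.43  0.156 0.134] [-0.36  0.6  -0.2   2.39  2.15  0.39  2.07]
180 [0.411 0.156 0.175] [-0.52  0.47 -0.02  2.4   2.03  0.25  2.17]
180 [0.371 0.157 0.29 ] [-1.35  0.24  0.93  2.35  0.04  0.26 -2.09]
180 [0.421 0.156 0.32 ] [-1.22  0.24  0.87  2.2  -0.03  0.38 -1.96]
```

```bash
python3 - <<'E'
from h import *
arm.move_gripper(0.0,20)
M,q=qlean(25,0,0)
arm.movep(w((-60,-70,320)),q)
print(arm.read_time(),arm.read_joint_positions().round(2) if hasattr(arm.read_joint_positions(),'round') else arm.read_joint_positions())
for p in(tcp(0,6,45),tcp(0,6)):
  for r in(0,180):
    j=arm.ik(p,qlean(25,0,r)[1]);print(r,None if j is None else np.round(j,2))
cv2.imwrite('pics/s2.png',cv2.resize(snapshot('scene')[130:330,200:420],None,fx=3,fy=3))
E
```

```text
2.7167 [-0.72  0.18  0.24  2.19  0.41  0.42  0.72]
0 [ 0.11  0.65 -0.96  2.38  1.67  0.78 -0.62]
180 [-0.38  0.48 -0.2   2.4   1.89  0.34  2.31]
0 [ 0.2   0.89 -1.15  2.37  1.76  1.04 -0.63]
180 [-0.11  0.65 -0.58  2.38  1.92  0.59  2.31]
```

```bash
python3 - <<'E'
from h import *
M,q=qlean(25,0,0)
try:
    arm.line_to(w((-105,-70,280)),0.15); print('a',np.round(arm.read_joint_positions(),2))
    arm.line_to(tcp(0,5,50),0.12); print('b',np.round(arm.read_joint_positions(),2))
except arm.MotionError as e: print(e)
print(arm.read_time(),arm.read_tool_pos(),np.round(arm.read_ft_force(),2))
for p in(tcp(0,5,50),tcp(0,6)):
  for r in(0,180):
    j=arm.ik(p,qlean(25,0,r)[1]);print(r,None if j is None else np.round(j,2))
E
```

```text
a [-0.88  0.2   0.35  2.34  0.6   0.29  0.45]
the arm cannot follow that straight line within its joint ranges
3.3167 [0.37644069 0.15777659 0.28038059] [0.3  0.1  0.62]
0 [ 0.    0.56 -0.77  2.39  1.69  0.63 -0.64]
180 [-0.67  0.47  0.19  2.41  2.26  0.17  1.94]
0 [ 0.01  0.71 -0.77  2.38  1.85  0.72 -0.75]
180 [-0.36  0.6  -0.2   2.39  2.15  0.39  2.07]
```

```bash
cat > fk.py <<'E'
from h import *
import itertools
def fit():
    rng=np.random.default_rng(0);S=[]
    while len(S)<60:
        p=np.array([.35,.0,.1])+rng.random(3)*[.3,.4,.3];r=Rn.from_quat(Q0)*Rn.from_rotvec(rng.normal(size=3)*.5)
        j=arm.ik(p,r.as_quat())
        if j is not None:S.append((p,r,np.array(j)))
    best=None
    for s in itertools.product((1,-1),repeat=7):
        es=[]
        for p,r,j in S[:15]:
            C=Rn.identity()
            for a,k,x in zip('zyzyzyz',s,j): C=C*Rn.from_euler(a,k*x)
            es.append((C.inv()*r))
        E=es[0]
        d=np.mean([(E.inv()*e).magnitude() for e in es])
        if best is None or d<best[0]: best=(d,s,E)
    d,s,E=best;A=[];b=[]
    for p,r,j in S:
        C=Rn.identity();row=[np.eye(3)]
        for a,k,x in zip('zyzyzyz',s,j): C=C*Rn.from_euler(a,k*x);row.append(C.as_matrix())
        A.append(np.hstack(row));b.append(p)
    A=np.vstack(A);b=np.hstack(b);L=np.linalg.lstsq(A,b,rcond=1e-9)[0]
    return d,s,E,L.reshape(8,3),np.abs(A@L-b).max()
E
python3 - <<'E'
from fk import *
d,s,E,L,e=fit();print(d,s,E.as_rotvec(),e);print(L.round(4))
import pickle;pickle.dump((s,E,L),open('fk.pkl','wb'))
E
```

```text
7.321245032139565e-12 (-1, 1, -1, 1, -1, 1, -1) [-3.85358667e-16 -3.00579760e-16  1.57079633e+00] 6.564290777610893e-11
[[ 0.000e+00  0.000e+00  1.278e-01]
 [ 0.000e+00 -6.100e-03  1.278e-01]
 [-0.000e+00 -6.100e-03  2.751e-01]
 [-0.000e+00 -4.600e-03  2.751e-01]
 [ 0.000e+00 -4.600e-03  1.861e-01]
 [ 0.000e+00 -2.000e-04  1.861e-01]
 [-0.000e+00 -2.000e-04  1.166e-01]
 [-0.000e+00  0.000e+00  1.166e-01]]
```

```bash
cat >> h.py <<'E'
import pickle,os
if os.path.exists('fk.pkl'): _s,_E,_L=pickle.load(open('fk.pkl','rb'))
def fk(j):
    C=Rn.identity();p=_L[0].copy()
    for i,(a,k,x) in enumerate(zip('zyzyzyz',_s,j)): C=C*Rn.from_euler(a,k*x);p=p+C.apply(_L[i+1])
    return p,C*_E
def pumpf(p): return RP.inv().apply(np.asarray(p)-[X0,Y0,0])*1e3
_g=np.linspace(-1,1,11)
BODY=np.array([(38*a,42.5*b,-c) for a in _g for b in _g for c in range(0,80,8)])
FING=np.array([(11*a,15*b,c) for a in _g for b in _g for c in range(0,74,4)])
def clear(j):
    p,R=fk(j);P=pumpf(p)+(RP.inv()*R).apply(np.r_[BODY,FING])
    lo,hi=np.array([-25,-100,122]),np.array([48,-40,138])
    return np.linalg.norm(np.maximum(np.maximum(lo-P,P-hi),0),axis=1).min(),P[:,2].min()
E
python3 - <<'E'
from h import *
j0=np.array(arm.read_joint_positions());print(fk(j0)[0],arm.read_tool_pos())
for r in(0,180):
    q=qlean(25,0,r)[1]
    for tgt in(tcp(0,5,50),tcp(0,5,30),tcp(4,5)):
        j1=np.array(arm.ik(tgt,q))
        print(r,j1.round(2),[tuple(np.round(clear(j0+(j1-j0)*t),0)) for t in np.linspace(0,1,9)])
E
```

```text
[0.37644069 0.15777659 0.28038059] [0.37644069 0.15777659 0.28038059]
0 [ 0.    0.56 -0.77  2.39  1.69  0.63 -0.64] [(np.float64(91.0), np.float64(210.0)), (np.float64(73.0), np.float64(188.0)), (np.float64(60.0), np.float64(168.0)), (np.float64(50.0), np.float64(151.0)), (np.float64(43.0), np.float64(136.0)), (np.float64(37.0), np.float64(123.0)), (np.float64(29.0), np.float64(113.0)), (np.float64(19.0), np.float64(108.0)), (np.float64(9.0), np.float64(109.0))]
0 [ 0.    0.62 -0.77  2.39  1.76  0.67 -0.7 ] [(np.float64(91.0), np.float64(210.0)), (np.float64(71.0), np.float64(186.0)), (np.float64(56.0), np.float64(163.0)), (np.float64(45.0), np.float64(144.0)), (np.float64(39.0), np.float64(126.0)), (np.float64(33.0), np.float64(111.0)), (np.float64(26.0), np.float64(99.0)), (np.float64(19.0), np.float64(91.0)), (np.float64(9.0), np.float64(91.0))]
0 [ 0.01  0.7  -0.77  2.38  1.85  0.72 -0.76] [(np.float64(91.0), np.float64(210.0)), (np.float64(68.0), np.float64(182.0)), (np.float64(51.0), np.float64(157.0)), (np.float64(41.0), np.float64(134.0)), (np.float64(35.0), np.float64(114.0)
[... 643 characters left out ...]
p.float64(75.0), np.float64(195.0)), (np.float64(59.0), np.float64(182.0)), (np.float64(44.0), np.float64(169.0)), (np.float64(28.0), np.float64(155.0)), (np.float64(12.0), np.float64(139.0)), (np.float64(0.0), np.float64(123.0)), (np.float64(0.0), np.float64(107.0)), (np.float64(9.0), np.float64(91.0))]
180 [-0.37  0.59 -0.2   2.39  2.14  0.39  2.07] [(np.float64(91.0), np.float64(210.0)), (np.float64(72.0), np.float64(191.0)), (np.float64(53.0), np.float64(173.0)), (np.float64(34.0), np.float64(157.0)), (np.float64(14.0), np.float64(139.0)), (np.float64(0.0), np.float64(120.0)), (np.float64(0.0), np.float64(102.0)), (np.float64(0.0), np.float64(84.0)), (np.float64(10.0), np.float64(66.0))]
```

```bash
sed -i 's/^M0,Q0=qlean.*/M0,Q0=qlean(25,0,0);Z0=M0.as_matrix()[:,2]/' h.py; cat >> h.py <<'E'
def force(k=6):
    F=[]
    for _ in range(k): F.append(arm.read_ft_force());arm.pause(.01)
    return RP.inv().apply(np.mean(F,0))
def go(p,v):
    try: arm.line_to(p,v)
    except arm.MotionError: arm.movep(p,Q0)
E
python3 - <<'E'
from h import *
arm.movep(tcp(0,5,30),Q0)
cv2.imwrite('pics/s2.png',cv2.resize(snapshot('scene')[180:330,220:400],None,fx=4,fy=4))
go(tcp(5,5),.1)
F0=force();np.save('F0.npy',F0);print(F0.round(2))
for n in np.arange(3,-3.1,-.75):
    go(tcp(n,5),.03);F=force()-F0;print(n,F.round(2),(F@N).round(2))
    if F@N>5.5 or np.linalg.norm(F)>12: break
print(arm.read_time(),np.round(arm.read_tool_pos()-tcp(n,5),4),np.round(arm.read_joint_positions(),2))
E
```

```text
[-0.05  0.22  0.39]
3.0 [-0.07 -0.39 -0.16] -0.08
2.25 [ 0.4  -0.   -0.73] -0.82
1.5 [ 0.54 -0.08 -0.23] -0.52
0.75 [ 0.01 -0.35 -0.35] -0.28
0.0 [ 0.14 -0.37 -0.63] -0.58
-0.75 [-0.06  0.04 -0.5 ] -0.36
-1.5 [ 0.05 -0.56 -0.53] -0.45
-2.25 [-2.29 -0.69  3.73] 4.35
-3.0 [-2.18 -0.74  4.17] 4.63
7.5833 [-0.0001  0.      0.    ] [ 0.    0.71 -0.76  2.37  1.87  0.72 -0.76]
```

View pics/s2.png

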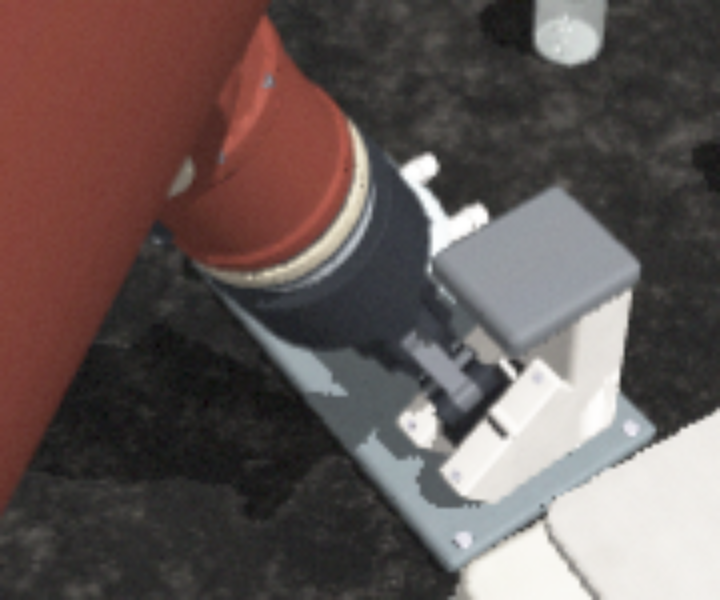

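The picture shows the shut fingertips sitting over the wheel under the hood with clearance. Contact began near n = -2 with about 5 N of preload, as specified. Next is one downward stroke, then a look.

```bash
cat >> h.py <<'E'
def stroke(u0,u1,n0,target=6.3,verbose=True):
    """press at u0, roll to u1 holding the normal force near target, lift"""
    go(tcp(n0+5,u0),.08);F0=force();n=n0;go(tcp(n,u0),.04);log=[]
    k=max(2,int(abs(u1-u0)/1.6)+1)
    for u in np.linspace(u0,u1,k):
        go(tcp(n,u),.03);F=force(4)-F0;f=F@N;log.append((round(u,1),round(n,2),round(f,1),round(F@U,1)))
        if np.linalg.norm(F)>16: break
        n-=np.clip((target-f)/.7*.35,-.8,.5)
        n=np.clip(n,n0-1.8,n0+1.5)
    go(tcp(n+6,u),.08)
    if verbose: print(log)
E
python3 - <<'E'
from h import *
stroke(7,-2.2,-4.2)
print(arm.read_time())
go(tcp(0,5,30),.15)
s=snapshot('scene');cv2.imwrite('pics/s3f.png',s);cv2.imwrite('pics/s3.png',cv2.resize(s[250:310,310:370],None,fx=10,fy=10,interpolation=cv2.INTER_CUBIC))
for n in range(3,9):
    a=np.radians((n-3)*20);p=E_-24*N+24*(np.cos(a)*N+np.sin(a)*U)
    print(n,(proj('scene',[w(p)])-[310,250])*10)
E
```

```text
[(np.float64(7.0), -4.2, np.float64(5.2), np.float64(1.2)), (np.float64(5.2), np.float64(-4.7), np.float64(6.0), np.float64(2.6)), (np.float64(3.3), np.float64(-4.86), np.float64(6.3), np.float64(2.3)), (np.float64(1.5), np.float64(-4.83), np.float64(6.5), np.float64(1.4)), (np.float64(-0.4), np.float64(-4.71), np.float64(6.8), np.float64(0.8)), (np.float64(-2.2), np.float64(-4.46), np.float64(6.9), np.float64(1.7))]
10.1083
3 [[265.62460238 302.09309343]]
4 [[298.54526984 269.02391477]]
5 [[334.93558552 242.57267112]]
6 [[370.10408928 226.05918578]]
7 [[399.64315493 221.39175191]]
8 [[420.03668349 228.8822947 ]]
```

View pics/s3.png

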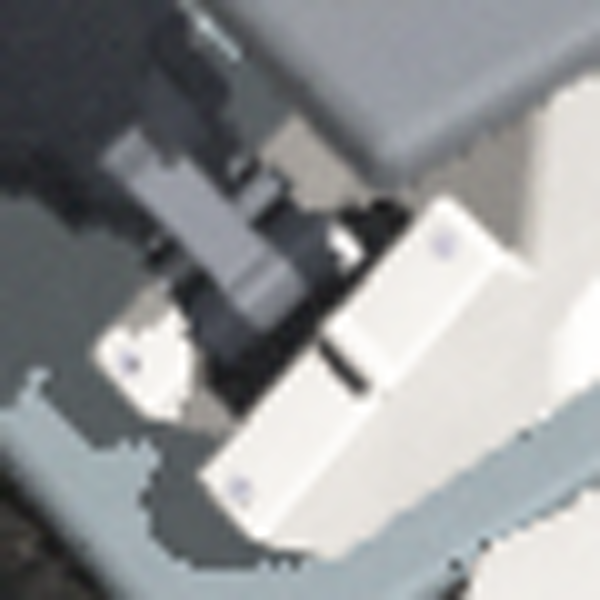

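The light line is now at (345,247) in the crop, which matches click 5, so it started at click 6. Two more one-click strokes, then retreat and look.

```bash
python3 - <<'E'
from h import *
stroke(7,-2.2,-4.6); stroke(7,-2.2,-4.6)
go(tcp(0,5,30),.15)
P,R=fk(arm.read_joint_positions())
# retreat: reverse of the way in
arm.move_j([-.88,.2,.35,2.34,.6,.29,.45])
print(arm.read_time())
s=snapshot('scene');cv2.imwrite('pics/s4f.png',s);cv2.imwrite('pics/s4.png',cv2.resize(s[230:310,300:400],None,fx=8,fy=8,interpolation=cv2.INTER_CUBIC))
E
```

```text
[(np.float64(7.0), -4.6, np.float64(5.5), np.float64(-0.0)), (np.float64(5.2), np.float64(-4.99), np.float64(5.7), np.float64(2.5)), (np.float64(3.3), np.float64(-5.27), np.float64(6.3), np.float64(2.3)), (np.float64(1.5), np.float64(-5.3), np.float64(7.2), np.float64(1.6)), (np.float64(-0.4), np.float64(-4.85), np.float64(6.8), np.float64(0.5)), (np.float64(-2.2), np.float64(-4.62), np.float64(6.6), np.float64(1.4))]
[(np.float64(7.0), -4.6, np.float64(4.8), np.float64(1.6)), (np.float64(5.2), np.float64(-5.1), np.float64(5.5), np.float64(2.3)), (np.float64(3.3), np.float64(-5.51), np.float64(6.3), np.float64(2.3)), (np.float64(1.5), np.float64(-5.52), np.float64(6.3), np.float64(1.5)), (np.float64(-0.4), np.float64(-5.52), np.float64(6.2), np.float64(1.0)), (np.float64(-2.2), np.float64(-5.59), np.float64(6.9), np.float64(2.0))]
17.2833
```

View pics/s4.png

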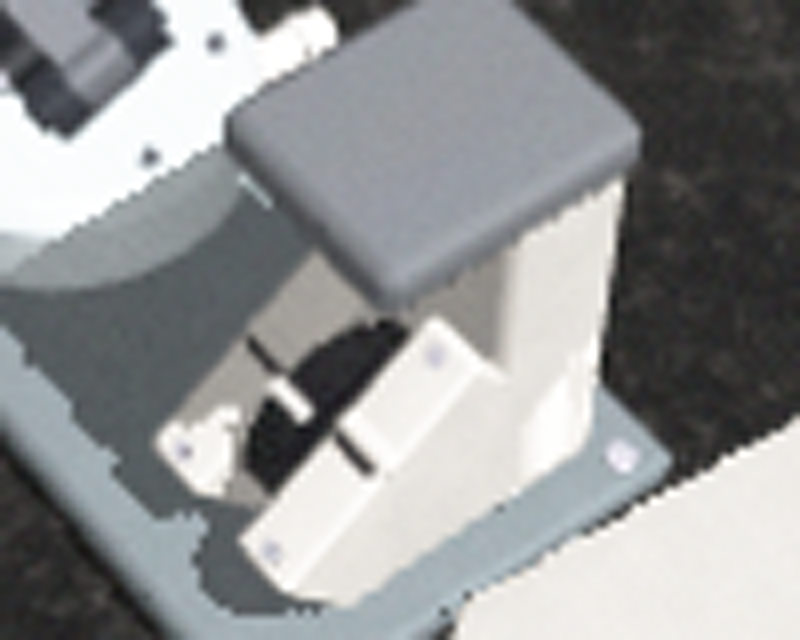

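The line at (290,400) matches the click-3 prediction of (292,402) and is level with the pointer lines. Now the crank.

```bash
cat >> h.py <<'E'
QK=quat((0,0,-1),(1,0,0))
def kp(a,z=82,r=42): return w((-r*np.cos(a),60+r*np.sin(a),z+54))
E
python3 - <<'E'
from h import *
a0=.02
arm.movep(kp(a0,180),QK); arm.move_gripper(.45)
F0=force(4);arm.line_to(kp(a0,84),.12);print('down',(force(4)-F0).round(1))
arm.move_gripper(0.0,25);print('open',arm.read_opening(),arm.read_finger_force(),(force(4)-F0).round(1),arm.read_time())
mx=0
for i,a in enumerate(np.linspace(a0,4*np.pi,49)[1:]):
    arm.line_to(kp(a,84),.09)
    if i%6==5:
        F=force(2)-F0;print(round(a,2),F.round(1),round(arm.read_opening(),3),np.round(arm.read_time(),1))
        if np.linalg.norm(F)>25: print('stop');break
E
```

```text
down [0.1 0.3 0.1]
open 0.19030942946394402 24.422579268536992 [ 1.4 -0.3  2.8] 20.0083
1.59 [ 0.8 -1.1  7.6] 0.19 21.7
3.16 [ 3.  -0.7  6.2] 0.19 23.3
4.72 [-0.3 -1.3 11. ] 0.193 25.0
6.29 [3.3 0.1 6.7] 0.189 26.7
7.86 [ 1.7 -0.9  8.9] 0.191 28.3
9.43 [ 3.3 -0.8  6.9] 0.187 30.0
11.0 [-0.4 -1.9 11.2] 0.193 31.7
12.57 [3.2 0.2 6.9] 0.196 33.3
```

Forces stayed low and the knob stayed gripped for both turns. I'll release, lift, move clear and look.

```bash
python3 - <<'E'
from h import *
arm.move_gripper(.45); arm.line_to(kp(0,190),.15)
arm.movep(w((-40,200,330)),QK)
print(arm.read_time())
s=snapshot('scene');t=snapshot('top')
cv2.imwrite('pics/f.png',np.hstack([cv2.resize(s[205:325,255:375],(400,400),interpolation=cv2.INTER_CUBIC),cv2.resize(t[205:275,300:370],(400,400),interpolation=cv2.INTER_CUBIC)]))
print((proj('top',[w((-42*np.cos(a),60+42*np.sin(a),94)) for a in(-.1,0,.1)]+np.array([.5,.5])-[300,205])*400/70)
print((proj('scene',[w((-42*np.cos(a),60+42*np.sin(a),94)) for a in(-.1,0,.1)]+np.array([.5,.5])-[255,205])*400/120)
E
```

```text
File "<stdin>", line 8
    print((proj('scene',[w((-42*np.cos(a),60+42*np.sin(a),94)) for a in(-.1,0,.1)]+np.array([.5,.5])-[255,205])*400/120)
         ^
SyntaxError: '(' was never closed
```

```bash
python3 - <<'E'
from h import *
arm.move_gripper(.45); arm.line_to(kp(0,190),.15)
arm.movep(w((-40,200,330)),QK)
print(arm.read_time())
s=snapshot('scene');t=snapshot('top')
cv2.imwrite('pics/f.png',np.hstack([cv2.resize(s[205:325,255:375],(400,400),interpolation=cv2.INTER_CUBIC),cv2.resize(t[205:275,300:370],(400,400),interpolation=cv2.INTER_CUBIC)]))
cv2.imwrite('pics/ff.png',s)
P=[w((-42*np.cos(a),60+42*np.sin(a),94)) for a in(-.1,0,.1)]
print((proj('top',P)+.5-[300,205])*400/70)
print((proj('scene',P)+.5-[255,205])*400/120)
E
```

```text
35.2417
[[199.34139769 272.03171426]
 [188.84345194 272.58282421]
 [178.34354927 272.07636744]]
[[116.01950595  87.70620309]
 [111.68744022  83.41515251]
 [107.99722454  78.82022857]]
```

View pics/f.png

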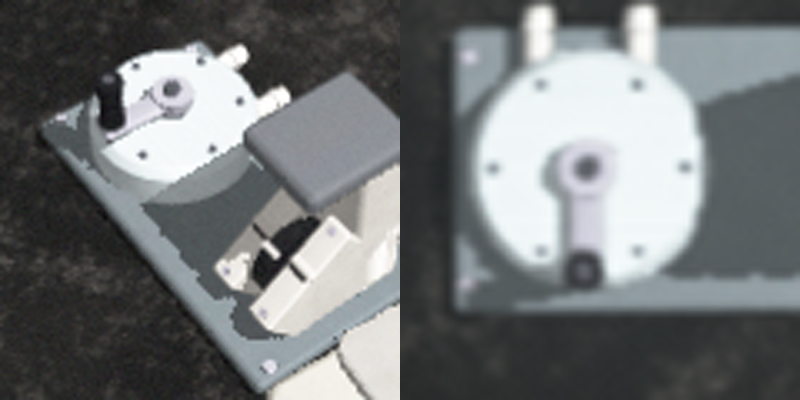

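The knob is over the front park line, at (584,270), within about 0.04 rad of zero. The wheel line is still level with the pointers at (270,247), and the arm is clear.

```bash
python3 -c "
from h import *
print(ticket.finish_job())"
```

```text
the job is handed in; nothing more can be done
None
```

The pump is ready and the job is handed in: the thumbwheel is on the third click, and the crank was turned two full turns clockwise, its knob within about 0.04 rad of the park line as read from the top view. The vial, beaker and bottle were not approached, and it took about 35 s of robot time.

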